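Clock a round plug to the index mark and clamp it

ROBOT

A 6-joint arm with a two-finger parallel gripper is mounted at the origin on the work surface. World frame = base frame: x ahead of the robot, y to its left, z up, the work surface at z = 0. Lengths are in m, angles in rad, forces in N, time in s.
With the tool pointing down it reaches from about 0.225 to 0.875 m from the base axis. Payload 3.4 kg.
Tool frame: the origin (TCP) lies at the very end of the fingers, on their centre line; the grasp point (between the pads) lies 19 mm behind it; z points along the fingers, y is the line along which they close (so a half turn about z gives the same grasp; the last joint's range is limited). The gripper opens to 85 mm and grips with 20 to 120 N. Pads are 22 mm wide; open, the fingers measure 114 mm over their backs; the gripper's body (76 mm by 85 mm) begins 54 mm behind the grasp point. The pads swing forward as they close: fully open they stand 13 mm farther back than shut.
Start: joints at [1.05, 0.276, 1.505, -0, 1.361, -0.121], TCP at [0.224, 0.53, 0.231] pointing down, gripper open.
Joint ranges: [-2.89, 2.89], [-0.75, 2.08], [0.22, 2.7], [-1.18, 4.32], [0.11, 2.71], [-2.7, 2.7]. Speed limits (rad/s): [2.57, 2.57, 3.14, 3.14, 3.14, 3.14].

INTERFACE

Orientations are given as a unit quaternion [x, y, z, w].
In Python, from plant import manip, imaging, ticket gives the robot as it stands.
- The arm moves only by the tool apply_moves, never from a script. Its argument "commands" is a list of rows, each a list of 3 entries, a list of its own where there are three numbers: the shift along the tool's x, y, z in cm, then the turn, a rotation vector about the tool's x, y, z in rad, then the opening, from 0 (shut) to 1 (fully open). In form: [[[tx, ty, tz], [rx, ry, rz], gripper], ...]. A call has 1 to 5 rows; each row is the pose to reach, as a shift and turn from the pose commanded when the call began, along the tool's axes at that moment; what a row does not reach only later rows make up. A row lasts 1/12 s, in which the tool goes at most 41.7 mm and 7.16 degrees, less where a joint would pass 70% of its speed; a pose out of reach is approached as far as the arm can. A call with a gripper value outside its range is refused whole. The fingers move at their own pace and stop on an object; "newtons" is the grip in N (left out, the last holds). Time passes only in rows, so rows that repeat a pose let the fingers close. It gives the time, the measured TCP pose, the force, the opening and the grip force at its end, in the units of the state.
- manip.read_state(): the state, without advancing time (a new reading comes with each control period).
- imaging.grab_frame(name): name is "side" or "top"; returns a dict with "img" (480x640x3 uint8, red, green, blue), "depth" (480x640 float32, m along the optical axis (not along the pixel's ray), 0 where there is no reading), "fovy" (degrees; the focal length in pixels is half the picture's height over the tangent of half this angle, whatever the lens; pixels are square), "cx", "cy" (the principal point, pixels), "R" (3x3) and "t" (3): a world point X has camera coordinates R X + t. Camera axes: x right, y down, z forward; pixel columns grow to the right and rows downward; lengths in m; the calibration is good to about 2 mm. A picture is of the moment at which its call begins.
- ticket.hand_in(): hands the job in; it is judged then, once.
The state is a dict: "time": time; "qpos": joint angles; "dq": joint speeds; "effort": joint torques, N m; "ee_pos": TCP position; "tool_rot": TCP orientation; "ft_force": force on the tool from outside, world axes, zero at the start; "wrist_torque": the same for the moment, N m; "width": finger opening in m; "grip_force": force on a finger pad.
Only numpy, scipy, OpenCV 4.12 (cv2) and the standard library are available. Lean on these libraries where they do the work, as an engineer would, in place of code of your own. Each camera call takes 0.05 s, during which the arm holds its last target. There are 200 camera calls.

TASK

Turn the round metal plug in its cup until its red key points squarely at the white mark on the black index ring, without lifting it out of the cup. Then push the red-ended clamp lever down until it snaps over and stays down by itself, leaving the plug seated and still on the mark. Leave the screwdriver, the brass nut and the small blue plug beside the jig where they are.

Things in the scene. Friction and masses are not known exactly. Their poses are not given: they have to be found in the camera images.
- jig: jig fixed to the table: aluminium plate 130 x 270 x 12 mm with a round grey cup (outer diameter 60, bore 42, floor 20 and rim 42 mm above the table) and, towards its -y, a blue clamp block (46 mm wide, 81 to 107 mm from the cup axis, 71 mm tall) with a red-ended lever. Origin: on the cup axis, at table height; z up
- index_ring: flat black ring 108 mm across, fixed round the foot of the cup, top 18 mm above the table, with fine grey ticks and one broad white mark (20 x 10 mm, 33 to 53 mm from the axis). Origin: on the cup axis, 12 mm above the table; its x axis points along the white mark, z up. Set at a different angle each time; it does not turn
- mark (a point): point on the white mark, 37 mm from the cup axis, 18 mm above the table
- plug: round metal plug, 74 mm tall, 0.13 to 0.25 kg, standing in the cup with 1 mm play; turns freely. Skirt 40 mm across, 26 high, in the cup; dark flange 54 mm across from 26 to 32 mm; knurled barrel 28 mm across from 32 to 74 mm, to be gripped above 36 mm. Red key on the flange. Origin: on its axis at the underside, 20 mm above the table; z up, x towards the key
- key (a point): outer end of the plug's red key (9 mm wide, 24 to 34 mm above the plug's underside), 37 mm from the plug's axis; it starts at least 0.8 rad off the mark, either way round
- lever_pad (a point): centre of the top of the red pad (30 x 36 mm) at the end of the clamp lever, 66 mm from the hinge; about 106 mm above the table with the lever up, 72 mm when down. Press here from above
- lever_hinge (a point): the lever's hinge axis (along the jig's x), 94 mm from the cup axis, 62 mm above the table
- clamp_lever (a joint): sprung lever, rad: 0 = up (0.60 above level, rests there by its spring), 0.56 = down at its stop. Over-centre: springs back up if let go before about 0.4, beyond that it snaps down and stays. About 4 N at the red pad starts it down, less further on. Going down it drives a rubber-tipped plunger against the plug's flange, clamping it
- screwdriver: loose screwdriver, green handle, 170 mm, lying beside the jig; leave alone
- locknut: loose brass ring nut, 44 mm across, 10 mm high, beside the jig; leave alone
- spare_plug: a different, smaller blue plug without a key, 34 mm across, 42 mm tall, standing beside the jig; leave alone
Things that resemble listed ones, but are neither listed nor needed, are in the scene too. Leave any pink look-alike of the plug alone.

How it is judged:
By the outcome, as a careful person would: the job done as asked, in the order asked, and still so for the second after the job is handed in, with the robot touching nothing.
It also fails if it takes over 58 s, if anything falls off the work surface, if the arm or the gripper's body presses on something with over 40 N, if the wrist force passes 120 N, or if a joint passes its speed limit or range.

## Working session

There is one attempt and no reset: what is moved stays moved. The work goes in short steps, Python scripts to look and compute and a tool call to move; the robot and the scene stay as the last step left them, time stands still between calls to the robot, and variables do not carry over. Pictures are saved under pics/ and viewed, at most 10 in all, crops included, and the job is handed in when it is done.

Besides the shell and the picture viewer there is one more tool, called after ">>>" as name(argument=value, ...) on one line, values as JSON. apply_moves: Moves the arm, as the interface text tells. Its arguments: {"type":"object","properties":{"commands":{"type":"array","items":{"type":"array"}},"newtons":{"type":"number"}},"required":["commands"]}

```bash
mkdir -p pics
cat > h.py <<'E'
import numpy as np, cv2
from plant import manip, imaging, ticket
def ray(f,u,v,z):
    F=240/np.tan(np.radians(f["fovy"])/2); R=np.array(f["R"]);t=np.array(f["t"])
    d=R.T@np.array([(u-f["cx"])/F,(v-f["cy"])/F,1]); c=-R.T@t
    return c+d*(z-c[2])/d[2]
def proj(f,X):
    F=240/np.tan(np.radians(f["fovy"])/2); p=np.array(f["R"])@np.array(X)+np.array(f["t"])
    return p[:2]/p[2]*F+[f["cx"],f["cy"]]
def save(n,img): cv2.imwrite("pics/"+n,cv2.cvtColor(img,cv2.COLOR_RGB2BGR))
E
python3 - <<'E'
from h import *
for n in("top","side"):
    f=imaging.grab_frame(n); save(n+"0.png",f["img"]); print(n,f["fovy"],f["cx"],f["cy"],np.round(-np.array(f["R"]).T@f["t"],3))
print(manip.read_state())
E
```

```text
top 47.494669903890795 326.99028774983924 238.19105911162706 [0.334 0.033 0.983]
side 49.48620310626347 314.9987936760355 239.52448012914402 [ 0.236 -0.442  0.527]
{'time': 0.1, 'qpos': array([ 1.05001811e+00,  2.76538334e-01,  1.50602101e+00,  6.07781997e-06,
        1.36076306e+00, -1.20992534e-01]), 'dq': array([ 0.00065971, -0.00106798, -0.00504463, -0.0005835 , -0.00075137,
        0.00208606]), 'effort': array([ 1.24582944e-03, -4.17704308e+01, -2.46404976e+01, -2.21106734e-04,
        5.80680746e-03,  3.28708623e-06]), 'ee_pos': array([0.22355065, 0.52922196, 0.23051673]), 'tool_rot': array([ 1.98564855e-01,  9.80087369e-01, -8.19795733e-04, -2.75608808e-04]), 'ft_force': array([ 0.08700144,  0.34560112, -0.24809806]), 'wrist_torque': array([-0.02901498,  0.05358603,  0.00077387]), 'grip_force': 0.0, 'width': 0.08551717014397281}
```

View pics/top0.png

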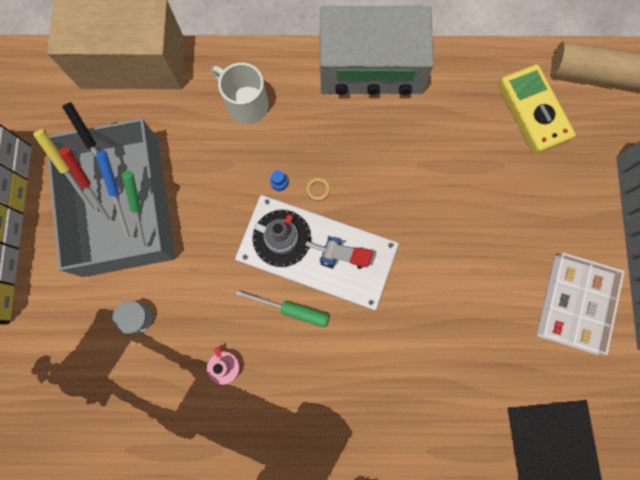

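View pics/side0.png

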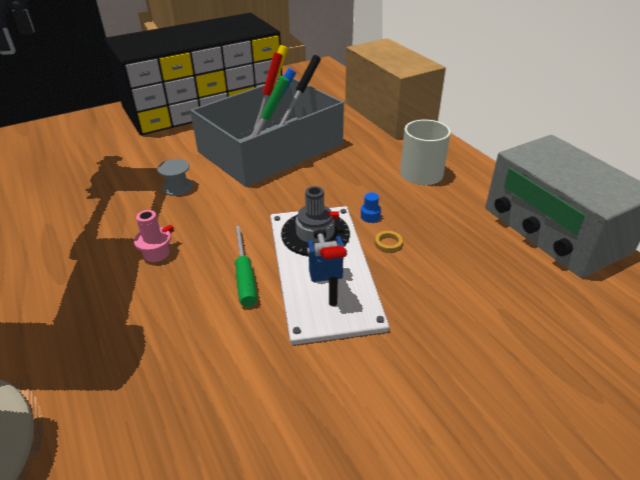

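The top view shows the grey plug at (281,232) with its key at (289,219), the white mark at about (260,228), and the red lever pad at (361,257). The pink look-alike at (223,367) is not the target, because the plug to turn is the grey metal one in the cup. The side view shows the same: plug at (315,215), pad at (333,252).

Run:
```python
from h import *
f=imaging.grab_frame("top"); im=f["img"]; hsv=cv2.cvtColor(im,cv2.COLOR_RGB2HSV)
def comps(m,name,z,lo=4):
    n,l,s,c=cv2.connectedComponentsWithStats(m.astype(np.uint8))
    for i in range(1,n):
        if s[i,4]>=lo and 225<c[i][0]<410 and 190<c[i][1]<310: print(name,c[i].round(1),s[i].tolist(),ray(f,*c[i],z).round(4))
H,S,V=[hsv[...,i].astype(int) for i in range(3)]
red=((H<6)|(H>172))&(S>150)&(V>80)
comps(red,"red z50",.049,6); comps(red,"red z106",.106,50)
# plate corners
m=((S<40)&(V>170)).astype(np.uint8); m[:190]=0;m[310:]=0;m[:,:225]=0;m[:,410:]=0
cs,_=cv2.findContours(m,cv2.RETR_EXTERNAL,cv2.CHAIN_APPROX_SIMPLE); c=max(cs,key=cv2.contourArea)
r=cv2.minAreaRect(c); print(r); b=[ray(f,*p,.012) for p in cv2.boxPoints(r)]
print(np.round(b,4)); 
print("sides",[np.linalg.norm(b[i]-b[(i+1)%4]).round(4) for i in range(4)])
black=((V<70)).astype(np.uint8); black[:200]=0;black[275:]=0;black[:,:245]=0;black[:,318:]=0
cs,_=cv2.findContours(black,cv2.RETR_EXTERNAL,cv2.CHAIN_APPROX_NONE); c=max(cs,key=cv2.contourArea)
h=cv2.convexHull(c); P=np.array([ray(f,*p[0],.018)[:2] for p in h]); e=cv2.minEnclosingCircle((P*1000).astype(np.float32)); print("ring",e)
cr=im[190:290,225:400]; save("c0.png",cv2.resize(cr,None,fx=4.5,fy=4.5,interpolation=cv2.INTER_CUBIC))
```

```text
red z50 [288.3 218.9] [285, 214, 8, 11, 56] [0.5627 0.1023 0.049 ]
red z50 [361.2 256.8] [351, 248, 22, 19, 304] [ 0.4954 -0.0255  0.049 ]
red z106 [288.3 218.9] [285, 214, 8, 11, 56] [0.5487 0.0981 0.106 ]
red z106 [361.2 256.8] [351, 248, 22, 19, 304] [ 0.4855 -0.0219  0.106 ]
((316.9188232421875, 251.2911376953125), (149.79263305664062, 71.35993194580078), 19.767168045043945)
[[ 0.4961  0.2009  0.012 ]
 [ 0.6221  0.161   0.012 ]
 [ 0.5273 -0.0974  0.012 ]
 [ 0.4061 -0.0519  0.012 ]]
sides [np.float64(0.1321), np.float64(0.2753), np.float64(0.1295), np.float64(0.2683)]
ring ((534.6986694335938, 115.7921142578125), 51.379737854003906)
```

View pics/c0.png

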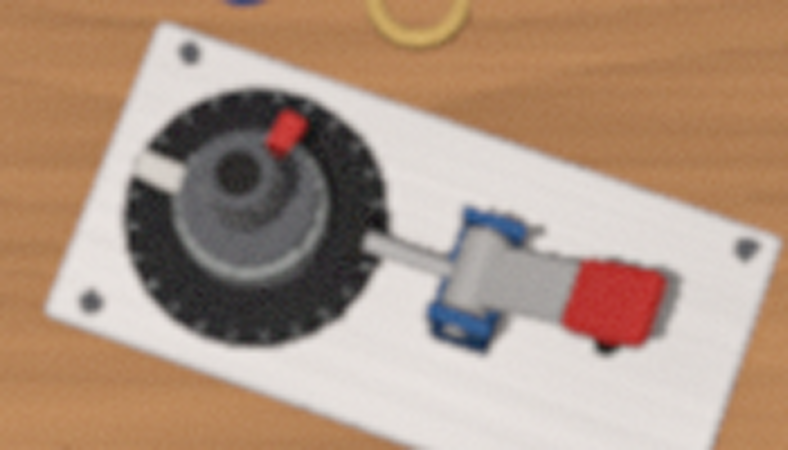

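```bash
cat > m.py <<'E'
from h import *
def measure(f=None):
    f=f or imaging.grab_frame("top"); im=f["img"]; hsv=cv2.cvtColor(im,cv2.COLOR_RGB2HSV)
    H,S,V=[hsv[...,i].astype(int) for i in range(3)]
    C=np.array([.5342,.1155])
    def pts(m,z):
        v,u=np.nonzero(m); return np.array([ray(f,a,b,z)[:2] for a,b in zip(u,v)])
    win=np.zeros(im.shape[:2],bool); win[195:280,245:325]=1
    w=win&(S<45)&(V>150); p=pts(w,.018); r=np.hypot(*(p-C).T); p=p[(r>.036)&(r<.0515)]
    # keep the cluster nearest the expected mark (largest)
    red=win&((H<6)|(H>172))&(S>150)&(V>80); k=pts(red,.054)
    return f,C,p,k
E
python3 - <<'E'
from m import *
f,C,p,k=measure()
a=np.arctan2(*(p-C).T[::-1]); print("mark n",len(p),"ang med",np.median(a),a.min(),a.max(),"cent",p.mean(0),np.hypot(*(p.mean(0)-C)))
print("key n",len(k),k.mean(0), np.hypot(*(k.mean(0)-C)),"ang",np.arctan2(*(k.mean(0)-C)[::-1]))
print("k rect",cv2.minAreaRect((k*1000).astype(np.float32)))
print("ring px", ray(f,281.9,238.3,.018),"plugtop",ray(f,277.7,228.4,.094))
s=imaging.grab_frame("side"); F=s
for n,X in dict(plug=[*C,.094],key=[*k.mean(0),.054],mark=[*p.mean(0),.018]).items(): print(n,proj(s,X).round(1))
hsv=cv2.cvtColor(s["img"],cv2.COLOR_RGB2HSV);H,S,V=[hsv[...,i].astype(int) for i in range(3)]
red=((H<6)|(H>172))&(S>150)&(V>80)
n,l,st,c=cv2.connectedComponentsWithStats(red.astype(np.uint8))
for i in range(1,n):
    if st[i,4]>8 and 270<c[i][0]<380 and 180<c[i][1]<300: print("side red",c[i].round(1),st[i])
save("s1.png",cv2.resize(s["img"][180:310,260:400],None,fx=4.5,fy=4.5,interpolation=cv2.INTER_CUBIC))
E
```

```text
mark n 67 ang med 1.0893950461129793 -2.5682616995324734 1.247233813357822 cent [0.54587107 0.13726131] 0.024693494109684657
key n 57 [0.56172303 0.10201443] 0.030649273765183904 ang -0.45559468614800885
k rect ((562.145751953125, 102.49345397949219), (11.396991729736328, 16.31669807434082), 46.38306427001953)
ring px [0.53421028 0.11548767 0.018     ] plugtop [0.53532413 0.11632266 0.094     ]
plug [313.9 190.3]
key [334.5 211.4]
mark [314.4 221. ]
side red [333.6 214.5] [328 211  11   8  62]
side red [332.6 252. ] [320 246  26  13 273]
```

View pics/s1.png

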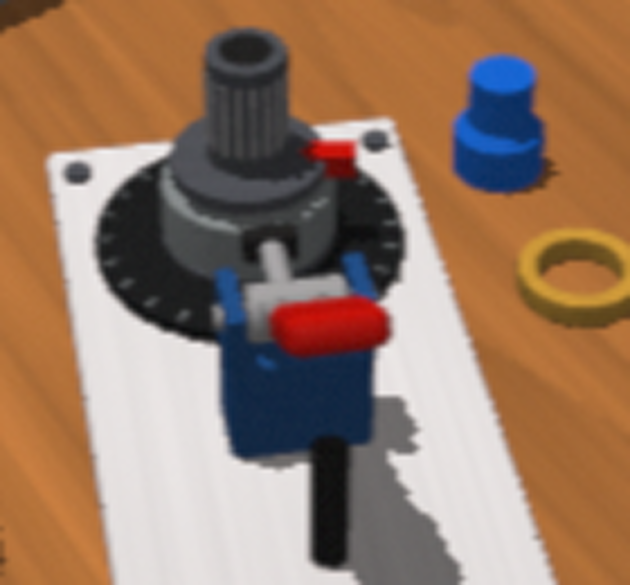

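Run:
```python
from m import *
f=imaging.grab_frame("top"); im=f["img"].astype(int); C=np.array([.5342,.1155])
g=im.min(2)
v,u=np.nonzero(g[215:240,250:270]>125); u=u+250;v=v+215
p=np.array([ray(f,a,b,.018)[:2] for a,b in zip(u,v)]); d=p-C; r=np.hypot(*d.T); a=np.arctan2(d[:,1],d[:,0])
s=(r>.034)&(r<.0525)&(abs(a-1.25)<.45)
print(s.sum(),a[s].mean(),np.median(a[s]),r[s].min(),r[s].max(),np.arctan2(*(p[s].mean(0)-C)[::-1]))
for lo,hi in((.036,.04),(.04,.044),(.044,.048),(.048,.0515)):
    q=s&(r>lo)&(r<hi); print(lo,q.sum(),a[q].mean().round(3),(a[q].min()*lo).round(4),(a[q].max()*hi).round(4))
st=manip.read_state(); from scipy.spatial.transform import Rotation as Ro
print(Ro.from_quat(st["tool_rot"]).as_matrix().round(3))
# jig -y axis: pad seen
b=cv2.boxPoints(((316.919,251.291),(149.793,71.36),19.767)); w=[ray(f,*q,.012) for q in b]
d=(w[2]-w[1]+w[3]-w[0])[:2]; d/=np.linalg.norm(d); print("jig -y",d,"hinge",C+.094*d,"pad down",C+d*(.094+.066),"pad up",C+d*(.094+.066*np.cos(.6)))
```

```text
63 1.1152231969804254 1.1112722940753048 0.03448488604058873 0.0518547719434897 1.115140027156502
0.036 15 1.112 0.0348 0.0505
0.04 14 1.121 0.0397 0.0549
0.044 15 1.11 0.0431 0.0593
0.048 12 1.118 0.0485 0.063
[[-0.921  0.389 -0.   ]
 [ 0.389  0.921 -0.   ]
 [ 0.    -0.001 -1.   ]]
jig -y [-0.33978702 -0.94050241] hinge [0.50226002 0.02709277] pad down [ 0.47983408 -0.03498039] pad up [ 0.48375109 -0.02413842]
```

Plug axis is at about (0.535, 0.116), key at −0.456 rad and mark at +1.115 rad, so it needs about +1.57 rad. Moving above the plug.

>>> apply_moves(commands=[[[-3, -1.75, 0.4], [0, 0, 0], 0.55], [[-6, -3.5, 0.8], [0, 0, 0], 0.55], [[-9, -5.25, 1.2], [0, 0, 0], 0.55], [[-12, -7, 1.6], [0, 0, 0], 0.55], [[-15, -8.75, 2], [0, 0, 0], 0.55]], newtons=40)

```text
time: 0.72
ee_pos: [0.3285, 0.3894, 0.2112]
tool_rot: [0.198, 0.98, 0.0, 0.0]
ft_force: [0.3, 0.4, 0.0]
width: 0.0472
grip_force: 0.0
```

>>> apply_moves(commands=[[[-3, -1.75, 0.4], [0, 0, 0], 0.55], [[-6, -3.5, 0.8], [0, 0, 0], 0.55], [[-9, -5.25, 1.2], [0, 0, 0], 0.55], [[-12, -7, 1.6], [0, 0, 0], 0.55], [[-15, -8.75, 2], [0, 0, 0], 0.55]])

```text
time: 1.13
ee_pos: [0.4328, 0.2502, 0.1913]
tool_rot: [0.199, 0.98, 0.0, 0.0]
ft_force: [-0.1, -0.4, -0.1]
width: 0.0469
grip_force: 0.0
```

>>> apply_moves(commands=[[[-3, -1.7, 0.4], [0, 0, 0], 0.55], [[-6, -3.4, 0.8], [0, 0, 0], 0.55], [[-9, -5.1, 1.2], [0, 0, 0], 0.55], [[-12, -6.8, 1.6], [0, 0, 0], 0.55], [[-14.4, -8.3, 2], [0, 0, 0], 0.55]])

```text
time: 1.55
ee_pos: [0.534, 0.1171, 0.1712]
tool_rot: [0.199, 0.98, -0.0, 0.001]
ft_force: [-0.1, 0.1, 0.1]
width: 0.0469
grip_force: 0.0
```

>>> apply_moves(commands=[[[0, 0, 0.2], [0, 0, 0.12], 0.55], [[0, 0, 0.4], [0, 0, 0.24], 0.55], [[0, 0, 0.6], [0, 0, 0.36], 0.55], [[0, 0, 0.8], [0, 0, 0.48], 0.55], [[0, 0, 1], [0, 0, 0.6], 0.55]])

```text
time: 1.97
ee_pos: [0.5324, 0.119, 0.1611]
tool_rot: [0.482, 0.876, -0.0, -0.0]
ft_force: [-0.1, -0.5, -0.1]
width: 0.047
grip_force: 0.0
```

>>> apply_moves(commands=[[[0, 0, 0.2], [0, 0, 0.12], 0.55], [[0, 0, 0.4], [0, 0, 0.14], 0.55], [[0, 0, 0.6], [0, 0, 0.14], 0.55], [[0, 0, 0.6], [0, 0, 0.14], 0.55], [[0, 0, 0.6], [0, 0, 0.14], 0.55]])

```text
time: 2.38
ee_pos: [0.5323, 0.1192, 0.1552]
tool_rot: [0.539, 0.842, -0.0, -0.0]
ft_force: [0.0, -0.5, -0.9]
width: 0.0471
grip_force: 0.0
```

Run:
```python
from m import *
from scipy.spatial.transform import Rotation as Ro
s=manip.read_state(); R=Ro.from_quat(s["tool_rot"]).as_matrix(); print(s["ee_pos"],s["qpos"],R.round(3),s["width"])
d=np.array([.5348,.116,s["ee_pos"][2]])-s["ee_pos"]; print("tool shift cm",(R.T@d*100).round(2))
```

```text
[0.53231551 0.11923723 0.15518296] [ 9.27537601e-02  2.86215632e-01  1.68893453e+00  6.32183586e-05
  1.16667963e+00 -3.40062449e-01] [[-0.419  0.908 -0.   ]
 [ 0.908  0.419  0.   ]
 [ 0.    -0.    -1.   ]] 0.04708692186675559
tool shift cm [-0.4   0.09 -0.  ]
```

>>> apply_moves(commands=[[[-0.2, 0.05, 0.5], [0, 0, 0], 0.55], [[-0.4, 0.1, 1.5], [0, 0, 0], 0.55], [[-0.4, 0.1, 3], [0, 0, 0], 0.55], [[-0.4, 0.1, 4.5], [0, 0, 0], 0.55], [[-0.4, 0.1, 5], [0, 0, 0], 0.55]])

```text
time: 2.8
ee_pos: [0.5333, 0.1156, 0.1026]
tool_rot: [0.539, 0.842, -0.001, -0.002]
ft_force: [-0.3, 0.1, -0.5]
width: 0.0472
grip_force: 0.0
```

>>> apply_moves(commands=[[[0, 0, 1], [0, 0, 0], 0.55], [[0, 0, 2], [0, 0, 0], 0.55], [[0, 0, 3], [0, 0, 0], 0.55], [[0, 0, 4], [0, 0, 0], 0.55], [[0, 0, 4.2], [0, 0, 0], 0.55]])

```text
time: 3.22
ee_pos: [0.5338, 0.1159, 0.0614]
tool_rot: [0.54, 0.842, -0.001, -0.001]
ft_force: [0.2, 0.4, -1.5]
width: 0.0472
grip_force: 0.0
```

Run:
```python
from m import *
s=manip.read_state(); print(s["ee_pos"],s["ft_force"])
im=imaging.grab_frame("side")["img"]; save("s2.png",cv2.resize(im[120:300,220:440],None,fx=3,fy=3,interpolation=cv2.INTER_CUBIC))
```

```text
[0.53381126 0.11590444 0.06140726] [ 0.21162599  0.35447797 -1.52757242]
```

View pics/s2.png

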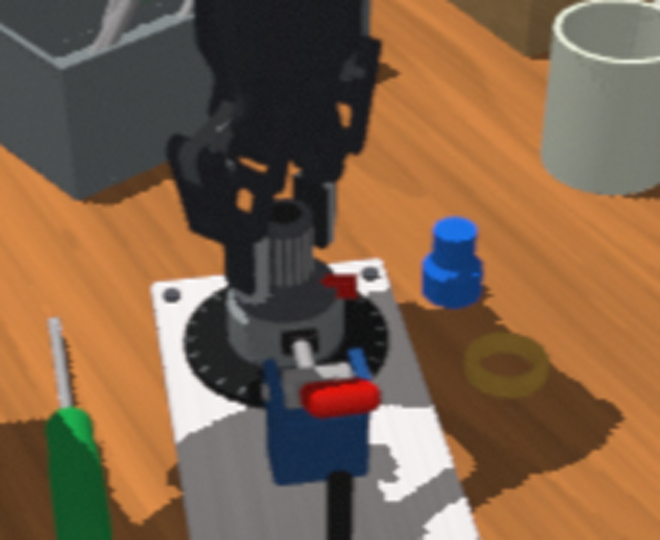

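The fingers straddle the barrel at crop (240,260) and (325,215), clear of the red key at (340,285). Closing.

>>> apply_moves(commands=[[[0, 0, 0], [0, 0, 0], 0.2], [[0, 0, 0], [0, 0, 0], 0.2], [[0, 0, 0], [0, 0, 0], 0.2], [[0, 0, 0], [0, 0, 0], 0.2], [[0, 0, 0], [0, 0, 0], 0.2]], newtons=30)

```text
time: 3.68
ee_pos: [0.5352, 0.1161, 0.0636]
tool_rot: [0.54, 0.842, 0.0, 0.0]
ft_force: [0.7, 0.5, -0.8]
width: 0.0273
grip_force: 32.4
```

>>> apply_moves(commands=[[[0, 0, 0], [0, 0, -0.1], 0.2], [[0, 0, 0], [0, 0, -0.2], 0.2], [[0, 0, 0], [0, 0, -0.3], 0.2], [[0, 0, 0], [0, 0, -0.4], 0.2], [[0, 0, 0], [0, 0, -0.5], 0.2]])

```text
time: 4.1
ee_pos: [0.5359, 0.1165, 0.0637]
tool_rot: [0.312, 0.95, 0.001, 0.001]
ft_force: [0.9, 1.2, -1.9]
width: 0.027
grip_force: 32.6
```

>>> apply_moves(commands=[[[0, 0, 0], [0, 0, -0.1], 0.2], [[0, 0, 0], [0, 0, -0.2], 0.2], [[0, 0, 0], [0, 0, -0.3], 0.2], [[0, 0, 0], [0, 0, -0.4], 0.2], [[0, 0, 0], [0, 0, -0.5], 0.2]])

```text
time: 4.52
ee_pos: [0.5364, 0.1168, 0.0639]
tool_rot: [0.068, 0.998, 0.001, 0.002]
ft_force: [2.8, 2.4, -1.9]
width: 0.0271
grip_force: 32.7
```

>>> apply_moves(commands=[[[0, 0, 0], [0, 0, -0.1], 0.2], [[0, 0, 0], [0, 0, -0.2], 0.2], [[0, 0, 0], [0, 0, -0.3], 0.2], [[0, 0, 0], [0, 0, -0.4], 0.2], [[0, 0, 0], [0, 0, -0.5], 0.2]])

```text
time: 4.93
ee_pos: [0.5367, 0.1172, 0.0639]
tool_rot: [-0.181, 0.983, 0.001, 0.002]
ft_force: [2.0, 3.0, -2.0]
width: 0.0271
grip_force: 32.8
```

>>> apply_moves(commands=[[[0, 0, 0], [0, 0, -0.07], 0.2], [[0, 0, 0], [0, 0, -0.07], 0.2], [[0, 0, 0], [0, 0, -0.07], 0.2]])

```text
time: 5.18
ee_pos: [0.5367, 0.117, 0.064]
tool_rot: [-0.212, 0.977, 0.001, 0.002]
ft_force: [3.3, 3.9, -0.8]
width: 0.0272
grip_force: 32.9
```

Run:
```python
from m import *
s=manip.read_state(); q=s["tool_rot"]; print(s["ee_pos"],s["ft_force"],s["qpos"][0]-s["qpos"][5])
a=imaging.grab_frame("side")["img"][150:280,230:400]; b=imaging.grab_frame("top")["img"][180:310,220:390]
save("s3.png",cv2.resize(np.vstack([a,b]),None,fx=2.3,fy=2.3,interpolation=cv2.INTER_CUBIC))
```

```text
[0.53672135 0.11696705 0.06398838] [ 3.3150613   3.9409333  -0.84048474] 1.9996554602538217
```

View pics/s3.png

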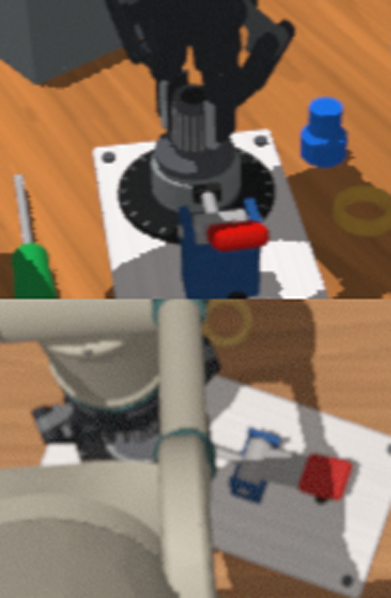

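>>> apply_moves(commands=[[[0, 0, 0], [0, 0, 0], 0.5], [[0, 0, 0], [0, 0, 0], 0.5], [[0, 0, 0], [0, 0, 0], 0.5], [[0, 0, 0], [0, 0, 0], 0.5], [[0, 0, 0], [0, 0, 0], 0.5]])

```text
time: 5.7
ee_pos: [0.5345, 0.1157, 0.0632]
tool_rot: [-0.213, 0.977, -0.0, -0.0]
ft_force: [1.1, 0.0, 0.2]
width: 0.0425
grip_force: 0.0
```

>>> apply_moves(commands=[[[0, 0, -1], [0, 0, 0], 0.5], [[0, 0, -3], [0, 0, 0], 0.5], [[0, 0, -6], [0, 0, 0], 0.5], [[0, 0, -9], [0, 0, 0], 0.5], [[0, 0, -12], [0, 0, 0], 0.5]])

```text
time: 6.12
ee_pos: [0.5346, 0.1159, 0.1852]
tool_rot: [-0.213, 0.977, -0.0, -0.0]
ft_force: [0.1, 0.4, 0.2]
width: 0.043
grip_force: 0.0
```

>>> apply_moves(commands=[[[2, -2, 0], [0, 0, 0], 0.5], [[4.5, -4.5, 0], [0, 0, 0], 0.5], [[7, -7, 0], [0, 0, 0], 0.5], [[9, -9, 0], [0, 0, 0], 0.5], [[10.7, -10.6, 0], [0, 0, 0], 0.5]])

```text
time: 6.53
ee_pos: [0.4809, -0.0268, 0.1842]
tool_rot: [-0.213, 0.977, -0.001, 0.0]
ft_force: [-0.0, -0.4, 0.0]
width: 0.043
grip_force: 0.0
```

Run:
```python
from m import *
s=manip.read_state(); print(s["ee_pos"],s["qpos"],s["width"])
a=imaging.grab_frame("side")["img"][150:280,230:400]; b=imaging.grab_frame("top")["img"][180:310,220:390]
save("s4.png",cv2.resize(np.vstack([a,b]),None,fx=2.3,fy=2.3,interpolation=cv2.INTER_CUBIC))
```

```text
[ 0.48092691 -0.02679127  0.18421643] [-1.99614789e-01  1.68808323e-01  1.77264677e+00 -8.69779884e-04
  1.19939366e+00 -2.19966392e+00] 0.042966090821086635
```

View pics/s4.png

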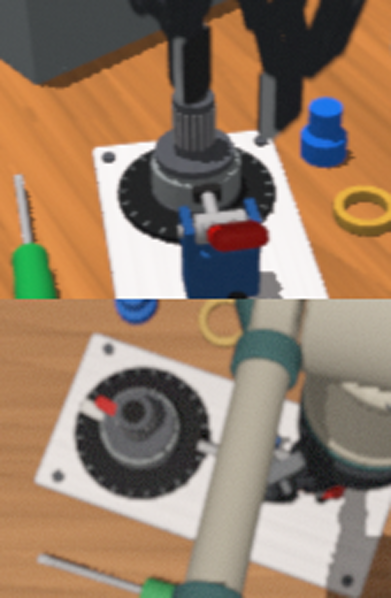

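The key (crop 105,405) now lies over the white mark (95,410). Measuring the remaining error.

Run:
```python
from m import *
f=imaging.grab_frame("top"); im=f["img"]; hsv=cv2.cvtColor(im,cv2.COLOR_RGB2HSV).astype(int)
H,S,V=[hsv[...,i] for i in range(3)]
win=np.zeros(V.shape,bool); win[205:245,245:285]=1
red=win&((H<8)|(H>170))&(S>110)&(V>70)
v,u=np.nonzero(red)
C=np.array([.5342,.1155])
# hole at the barrel top
d=(V<60); d[:,:270]=0;d[:,288:]=0;d[:221]=0;d[236:]=0
n,l,s,c=cv2.connectedComponentsWithStats(d.astype(np.uint8))
for i in range(1,n):
    if s[i,4]>10: print("hole",c[i],s[i],ray(f,*c[i],.094))
for th in (70,130,160,185):
    q=red&(V>th); vv,uu=np.nonzero(q)
    if len(vv)<6: continue
    k=np.array([ray(f,a,b,.054)[:2] for a,b in zip(uu,vv)]); e=k.mean(0)
    w=np.linalg.svd(k-e)[2][0]; w=w if w@(e-C)>0 else -w
    out=[np.arctan2(*(e-o)[::-1]).round(3) for o in (C,np.array([.5353,.1163]))]
    print(th,len(k),e,np.hypot(*(e-C)),"ang",out,"axis",np.arctan2(w[1],w[0]).round(3))
# mark pixels
g=im.min(2); m=(g>125)&win; m[:, 270:]=0
v,u=np.nonzero(m); p=np.array([ray(f,a,b,.018)[:2] for a,b in zip(u,v)]); dd=p-C; r=np.hypot(*dd.T); a=np.arctan2(dd[:,1],dd[:,0]); s=(r>.034)&(r<.0525)&(abs(a-1.15)<.4)
print("mark",s.sum(),a[s].mean())
x=im[210:245,245:290]; sd=imaging.grab_frame("side")["img"][190:245,275:345]
save("c5.png",np.hstack([cv2.resize(x,(400,311),interpolation=cv2.INTER_NEAREST),cv2.resize(sd,(396,311),interpolation=cv2.INTER_CUBIC)]))
```

```text
hole [277.73770492 228.55737705] [274 224   9   9  61] [0.5350549  0.11625386 0.094     ]
70 56 [0.54976018 0.14146114] 0.030267142226526843 ang [np.float64(1.031), np.float64(1.049)] axis 0.87
130 50 [0.54907412 0.14112092] 0.029625512678927813 ang [np.float64(1.045), np.float64(1.064)] axis 0.95
160 43 [0.54844162 0.14085866] 0.029084103588337327 ang [np.float64(1.059), np.float64(1.079)] axis 0.985
185 29 [0.54811177 0.14126868] 0.029284165813312415 ang [np.float64(1.076), np.float64(1.097)] axis 1.089
mark 51 1.1403723398149086
```

View pics/c5.png

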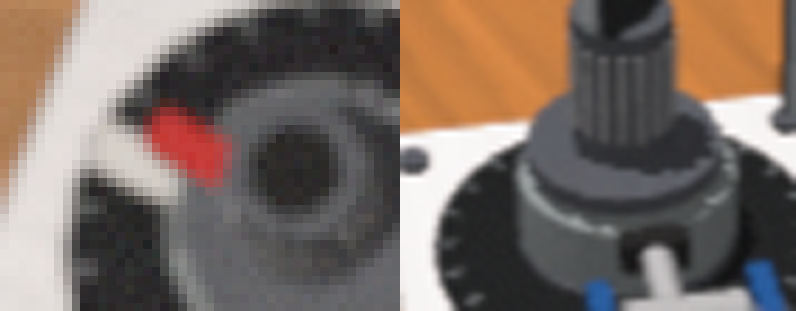

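```bash
cat > k.py <<'E'
from m import *
def key(f,im,box):
    y0,y1,x0,x1=box; I=im.astype(float); w=I[...,0]-np.maximum(I[...,1],I[...,2])
    hsv=cv2.cvtColor(im,cv2.COLOR_RGB2HSV)[...,0]
    w[((hsv>9)&(hsv<168))]=0; w=np.clip(w-12,0,None); M=np.zeros_like(w); M[y0:y1,x0:x1]=w[y0:y1,x0:x1]
    v,u=np.nonzero(M); W=M[v,u]; k=np.array([ray(f,a,b,.053)[:2] for a,b in zip(u,v)])
    e=(k*W[:,None]).sum(0)/W.sum(); c=np.cov(k.T,aweights=W); ax=np.linalg.eigh(c)[1][:,1]
    A=np.array([.5348,.1160]); ax=ax*np.sign(ax@(e-A)); P=[np.arctan2(*(e-o)[::-1]).round(3) for o in(A,A+[.0005,.0003],A-[.0005,.0003])]
    return e.round(4),np.hypot(*(e-A)).round(4),P,"axis",np.arctan2(ax[1],ax[0]).round(3),"lenstd",np.sqrt(np.linalg.eigvalsh(c)).round(4)
E
python3 - <<'E'
from k import *
f=imaging.grab_frame("top"); print("now",key(f,f["img"],(212,242,252,280)))
o=cv2.cvtColor(cv2.imread("pics/top0.png"),cv2.COLOR_BGR2RGB); print("init",key(f,o,(210,228,281,298)))
# mark soft
g=o.astype(float).min(2); v,u=np.mgrid[216:240,250:272]; v=v.ravel();u=u.ravel(); p=np.array([ray(f,a,b,.018)[:2] for a,b in zip(u,v)]); C=np.array([.5342,.1155])
d=p-C; r=np.hypot(*d.T);a=np.arctan2(d[:,1],d[:,0]); W=np.clip(g[v,u]-60,0,130); s=(r>.036)&(r<.05)&(abs(a-1.115)<.3); e=(d[s]*W[s,None]).sum(0); print("mark",np.arctan2(e[1],e[0]))
c=np.cov(d[s].T,aweights=W[s]); ax=np.linalg.eigh(c)[1][:,1]; print("axis",np.arctan2(ax[1],ax[0]))
E
```

```text
now (array([0.5493, 0.1414]), np.float64(0.0293), [np.float64(1.053), np.float64(1.063), np.float64(1.043)], 'axis', np.float64(0.92), 'lenstd', array([0.0028, 0.005 ]))
init (array([0.5618, 0.1022]), np.float64(0.0303), [np.float64(-0.472), np.float64(-0.489), np.float64(-0.456)], 'axis', np.float64(-0.538), 'lenstd', array([0.0032, 0.0049]))
mark 1.1106944716498515
axis 1.4801694448434972
```

Run:
```python
from k import *
f=imaging.grab_frame("top"); I=f["img"].astype(int)
print("R-G cols 258..274"); 
for v in range(219,234): print(v,(I[v,258:275,0]-I[v,258:275,1]).tolist())
print("R")
for v in range(219,234): print(v,I[v,258:275,0].tolist())
for th in (1.0,1.11,1.2):
    A=np.array([.5348,.116]); d=np.array([np.cos(th),np.sin(th)]); n=np.array([-d[1],d[0]])
    print(th,[proj(f,[*(A+r*d+s*.0045*n),.054]).round(1).tolist() for r,s in((.0,0),(.025,-1),(.025,1),(.037,1),(.037,-1))], "low ccw", proj(f,[*(A+.037*d+.0045*n),.044]).round(1))
```

```text
R-G cols 258..274
219 [6, 6, 4, 3, 4, 2, 2, 4, 7, 5, 6, 3, 4, 1, 2, 1, 3]
220 [5, 6, 3, 0, 2, 6, -1, 3, 3, 0, 4, 2, 2, 0, 2, 1, -3]
221 [5, 5, 1, 1, 15, 33, 31, 17, 4, -1, 3, 1, 1, -1, 0, 0, 4]
222 [2, 3, 2, 16, 60, 95, 92, 63, 35, 14, -3, 0, 1, -2, 0, 1, 1]
223 [3, 2, 7, 52, 107, 125, 128, 112, 94, 63, 26, 4, -3, -2, -2, -1, 1]
224 [6, 6, 14, 71, 123, 137, 135, 134, 127, 114, 79, 31, 11, -1, -1, 0, -1]
225 [5, 5, 18, 69, 126, 140, 139, 137, 136, 131, 118, 89, 51, 10, -1, 1, 1]
226 [7, 6, 15, 46, 98, 130, 137, 140, 140, 137, 135, 124, 82, 23, 1, -2, 1]
227 [6, 6, 9, 16, 46, 85, 122, 135, 136, 137, 143, 118, 72, 19, 0, 0, 1]
228 [6, 7, 7, 6, 11, 32, 66, 105, 130, 137, 136, 117, 59, 10, 1, 3, 2]
229 [7, 5, 7, 5, 5, 9, 19, 44, 88, 117, 126, 100, 40, 5, -1, -1, 0]
230 [5, 6, 6, 6, 7, 6, 5, 8, 27, 60, 80, 64, 23, 0, -4, 2, -2]
231 [1, 4, 5, 7, 6, 6, 3, -1, -3, 8, 23, 16, 2, -2, -1, -3, 3]
232 [1, 3, 6, 5, 8, 6, 2, 0, -4, 0, -1, -4, 2, 0, 0, 2, 0]
233 [-4, 2, -1, 2, 1, -2, 2, 2, 1, 0, -2, 0, 1, 4, 0, 1, 3]
R
219 [215, 185, 133, 82, 50, 39, 39, 43, 50, 46, 46, 42, 45, 49, 50, 59, 69]
220 [1
[... 787 characters left out ...]
1, 168, 188, 193, 174, 132, 97, 80, 55, 46]
230 [155, 180, 198, 206, 211, 208, 187, 148, 133, 146, 163, 153, 116, 102, 80, 71, 47]
231 [85, 116, 151, 178, 191, 200, 180, 140, 106, 105, 117, 122, 108, 99, 91, 76, 63]
232 [41, 50, 83, 108, 143, 162, 156, 127, 104, 100, 98, 106, 112, 104, 99, 91, 74]
233 [44, 39, 38, 47, 81, 109, 125, 117, 106, 98, 98, 106, 112, 111, 96, 97, 88]
1.0 [[279.9, 233.8], [269.5, 224.1], [266.6, 228.3], [260.9, 224.6], [263.8, 220.4]] low ccw [261.6 225.9]
1.11 [[279.9, 233.8], [268.4, 225.3], [266.0, 229.8], [260.0, 226.8], [262.4, 222.3]] low ccw [260.6 228. ]
1.2 [[279.9, 233.8], [267.7, 226.3], [265.7, 231.0], [259.3, 228.5], [261.3, 223.9]] low ccw [260.  229.8]
```

```bash
cat > e.py <<'E'
from k import *
def edges(f,ch,A,th,z,rs,lvl,S=.012):
    d=np.array([np.cos(th),np.sin(th)]); n=np.array([-d[1],d[0]]); s=np.linspace(-S,S,97); out=[]
    for r in rs:
        q=np.array([proj(f,[*(np.array(A)+r*d+x*n),z]) for x in s],np.float32)
        y=cv2.remap(ch.astype(np.float32),q[None,:,0],q[None,:,1],cv2.INTER_LINEAR)[0]
        i=np.nonzero(y>lvl)[0]
        c=48 if y[48]>lvl else i[np.argmin(abs(i-48))]; a=b=c
        while a>0 and y[a-1]>lvl:a-=1
        while b<96 and y[b+1]>lvl:b+=1
        out.append((r,*(s[[a,b]]*1e3).round(2),((s[a]+s[b])*500).round(2)))
    return np.array(out)
def report(o,th): p=np.polyfit(o[:,0],o[:,3]/1e3,1); return "mean ang",(th+np.mean(o[:,3]/1e3/o[:,0])).round(3),"axis ang",(th+p[0]).round(3)
def keyrep(f):
    I=f["img"].astype(int); o=edges(f,I[...,0]-np.maximum(I[...,1],I[...,2]),[.5348,.116],1.08,.054,[.026,.028,.03,.032,.034],65); print(o); print("key",report(o,1.08))
E
python3 - <<'E'
from e import *
f=imaging.grab_frame("top"); keyrep(f)
o=cv2.cvtColor(cv2.imread("pics/top0.png"),cv2.COLOR_BGR2RGB)
m=edges(f,o.min(2),[.5342,.1155],1.11,.018,[.038,.04,.042,.044,.046,.048,.05],120); print(m); print("mark",report(m,1.11))
for dx in((.0008,.0005),(-.0008,-.0005),(.0005,-.0008),(-.0005,.0008)):
    m=edges(f,o.min(2),[.5342+dx[0],.1155+dx[1]],1.11,.018,[.04,.042,.044,.046,.048,.05],120); print(dx,report(m,1.11))
E
```

```text
[[ 0.026 -5.25   4.5   -0.37 ]
 [ 0.028 -5.75   4.25  -0.75 ]
 [ 0.03  -6.     4.    -1.   ]
 [ 0.032 -5.75   4.    -0.87 ]
 [ 0.034 -5.75   3.5   -1.13 ]]
key ('mean ang', np.float64(1.053), 'axis ang', np.float64(0.998))
[[ 0.038 -6.25   6.    -0.12 ]
 [ 0.04  -6.     6.     0.   ]
 [ 0.042 -5.75   6.     0.13 ]
 [ 0.044 -6.     6.     0.   ]
 [ 0.046 -5.5    6.25   0.37 ]
 [ 0.048 -5.5    6.25   0.37 ]
 [ 0.05  -5.5    6.25   0.37 ]]
mark ('mean ang', np.float64(1.113), 'axis ang', np.float64(1.154))
(0.0008, 0.0005) ('mean ang', np.float64(1.125), 'axis ang', np.float64(1.151))
(-0.0008, -0.0005) ('mean ang', np.float64(1.102), 'axis ang', np.float64(1.156))
(0.0005, -0.0008) ('mean ang', np.float64(1.132), 'axis ang', np.float64(1.145))
(-0.0005, 0.0008) ('mean ang', np.float64(1.097), 'axis ang', np.float64(1.141))
```

Key is at about 1.05 rad and the mark at about 1.12, so a +0.08 rad correction is needed. Regripping.

>>> apply_moves(commands=[[[-2, 2, 0], [0, 0, 0], 0.5], [[-4.5, 4.5, 0], [0, 0, 0], 0.5], [[-7, 7, 0], [0, 0, 0], 0.5], [[-9, 9, 0], [0, 0, 0], 0.5], [[-10.7, 10.6, 0], [0, 0, 0], 0.5]])

```text
time: 7.3
ee_pos: [0.5355, 0.1194, 0.1832]
tool_rot: [-0.215, 0.977, 0.0, 0.0]
ft_force: [0.3, 0.6, 0.1]
width: 0.0427
grip_force: 0.0
```

>>> apply_moves(commands=[[[0, 0, 0], [0, 0, 0], 0.5], [[0, 0, 3], [0, 0, 0], 0.5], [[0, 0, 6], [0, 0, 0], 0.5], [[0, 0, 8], [0, 0, 0], 0.5], [[0, 0, 8], [0, 0, 0], 0.5]])

```text
time: 7.72
ee_pos: [0.5312, 0.1162, 0.0991]
tool_rot: [-0.214, 0.977, 0.001, -0.005]
ft_force: [-0.1, -0.8, -0.7]
width: 0.0426
grip_force: 0.0
```

>>> apply_moves(commands=[[[0, 0, 1], [0, 0, 0], 0.5], [[0, 0, 2], [0, 0, 0], 0.5], [[0, 0, 3], [0, 0, 0], 0.5], [[0, 0, 4], [0, 0, 0], 0.5], [[0, 0, 4], [0, 0, 0], 0.5]])

```text
time: 8.13
ee_pos: [0.5338, 0.1158, 0.0616]
tool_rot: [-0.213, 0.977, 0.0, -0.001]
ft_force: [-0.9, -0.1, -0.6]
width: 0.0428
grip_force: 0.0
```

>>> apply_moves(commands=[[[0, 0, 0], [0, 0, 0], 0.2], [[0, 0, 0], [0, 0, 0], 0.2], [[0, 0, 0], [0, 0, 0], 0.2], [[0, 0, 0], [0, 0, 0], 0.2], [[0, 0, 0], [0, 0, 0], 0.2]])

```text
time: 8.55
ee_pos: [0.5351, 0.116, 0.0636]
tool_rot: [-0.213, 0.977, -0.0, 0.0]
ft_force: [0.6, 0.9, -0.6]
width: 0.0272
grip_force: 30.6
```

>>> apply_moves(commands=[[[0, 0, 0], [0, 0, -0.04], 0.2], [[0, 0, 0], [0, 0, -0.08], 0.2], [[0, 0, 0], [0, 0, -0.08], 0.2], [[0, 0, 0], [0, 0, -0.08], 0.2], [[0, 0, 0], [0, 0, -0.08], 0.2]])

```text
time: 8.97
ee_pos: [0.535, 0.116, 0.0634]
tool_rot: [-0.252, 0.968, 0.0, 0.0]
ft_force: [0.2, -0.6, -2.5]
width: 0.0269
grip_force: 30.6
```

>>> apply_moves(commands=[[[0, 0, 0], [0, 0, 0], 0.5], [[0, 0, 0], [0, 0, 0], 0.5], [[0, 0, 0], [0, 0, 0], 0.5], [[0, 0, 0], [0, 0, 0], 0.5], [[0, 0, 0], [0, 0, 0], 0.5]])

```text
time: 9.38
ee_pos: [0.5351, 0.116, 0.0634]
tool_rot: [-0.252, 0.968, 0.0, 0.0]
ft_force: [-0.5, -0.8, 0.9]
width: 0.0427
grip_force: 0.0
```

>>> apply_moves(commands=[[[0, 0, -1], [0, 0, 0], 0.5], [[0, 0, -3], [0, 0, 0], 0.5], [[0, 0, -6], [0, 0, 0], 0.5], [[0, 0, -9], [0, 0, 0], 0.5], [[0, 0, -12], [0, 0, 0], 0.5]])

```text
time: 9.8
ee_pos: [0.5347, 0.116, 0.1853]
tool_rot: [-0.252, 0.968, 0.0, 0.0]
ft_force: [0.7, 0.5, -0.6]
width: 0.043
grip_force: 0.0
```

>>> apply_moves(commands=[[[1, -2, 0], [0, 0, 0], 0], [[4, -5, 0], [0, 0, 0], 0], [[7, -8, 0], [0, 0, 0], 0], [[9, -10, 0], [0, 0, 0], 0], [[9.8, -11.4, 0], [0, 0, 0], 0]])

```text
time: 10.22
ee_pos: [0.5032, -0.0341, 0.1842]
tool_rot: [-0.251, 0.968, -0.001, -0.0]
ft_force: [0.6, 0.5, 0.6]
width: -0.0001
grip_force: 0.0
```

Run:
```python
from e import *
f=imaging.grab_frame("top"); keyrep(f); print(key(f,f["img"],(212,242,252,280)))
s=manip.read_state(); print(s["ee_pos"],s["qpos"][0]-s["qpos"][5],s["width"])
```

```text
[[ 0.026 -3.25   6.     1.38 ]
 [ 0.028 -3.25   6.25   1.5  ]
 [ 0.03  -3.5    6.25   1.37 ]
 [ 0.032 -3.5    6.25   1.37 ]
 [ 0.034 -3.5    5.75   1.13 ]]
key ('mean ang', np.float64(1.126), 'axis ang', np.float64(1.048))
(array([0.5474, 0.142 ]), np.float64(0.0289), [np.float64(1.121), np.float64(1.132), np.float64(1.11)], 'axis', np.float64(1.006), 'lenstd', array([0.0028, 0.0049]))
[ 0.50449144 -0.03602122  0.18433826] 2.0768681495651067 0.00011276657944937409
```

Key is now at about 1.12 rad, against 1.113–1.125 for the mark. Next, the lever.

>>> apply_moves(commands=[[[0.6, 1, 0.5], [0, 0, 0], 0], [[1.2, 2, 2], [0, 0, 0], 0], [[1.2, 2, 4], [0, 0, 0], 0], [[1.2, 2, 6], [0, 0, 0], 0], [[1.2, 2, 6.5], [0, 0, 0], 0]])

```text
time: 10.68
ee_pos: [0.483, -0.0189, 0.1165]
tool_rot: [-0.252, 0.968, 0.001, -0.002]
ft_force: [-1.0, 0.6, -0.4]
width: 0.0
grip_force: 0.0
```

>>> apply_moves(commands=[[[0, 0, 0.3], [0, 0, 0], 0], [[0, 0, 0.6], [0, 0, 0], 0], [[0, 0, 1.0], [0, 0, 0], 0], [[0.1, -0.1, 1.4], [0, 0, 0], 0], [[0.1, -0.1, 1.6], [0, 0, 0], 0]])

```text
time: 11.1
ee_pos: [0.4854, -0.0216, 0.1028]
tool_rot: [-0.252, 0.968, -0.001, 0.001]
ft_force: [0.1, 0.3, 2.7]
width: -0.0001
grip_force: 1.1
```

Contact is at about z = 0.104, as expected. Pressing on along the arc.

>>> apply_moves(commands=[[[0.2, -0.2, 0.5], [0, 0, 0], 0], [[0.4, -0.4, 1], [0, 0, 0], 0], [[0.6, -0.5, 1.5], [0, 0, 0], 0], [[0.8, -0.6, 2], [0, 0, 0], 0], [[0.9, -0.7, 2.3], [0, 0, 0], 0]])

```text
time: 11.52
ee_pos: [0.4789, -0.0317, 0.0781]
tool_rot: [-0.252, 0.968, 0.001, -0.001]
ft_force: [-0.6, -0.5, -0.4]
width: -0.0001
grip_force: 0.0
```

>>> apply_moves(commands=[[[0, 0, 0.3], [0, 0, 0], 0], [[0, 0, 0.6], [0, 0, 0], 0], [[0, 0, 0.8], [0, 0, 0], 0], [[0, 0, 0.8], [0, 0, 0], 0]])

```text
time: 11.85
ee_pos: [0.4799, -0.0318, 0.0727]
tool_rot: [-0.253, 0.968, -0.0, -0.0]
ft_force: [-3.4, -0.8, 12.1]
width: 0.0002
grip_force: 6.0
```

>>> apply_moves(commands=[[[0, 0, -1], [0, 0, 0], 0], [[0, 0, -3], [0, 0, 0], 0], [[0, 0, -6], [0, 0, 0], 0], [[0, 0, -9], [0, 0, 0], 0], [[0, 0, -12], [0, 0, 0], 0]])

```text
time: 12.27
ee_pos: [0.4797, -0.0314, 0.1923]
tool_rot: [-0.252, 0.968, 0.0, -0.0]
ft_force: [0.5, 0.2, -0.6]
width: 0.0003
grip_force: 0.0
```

>>> apply_moves(commands=[[[1.5, -3, 0], [0, 0, 0], 0], [[3, -6, 0], [0, 0, 0], 0], [[5, -9, 0], [0, 0, 0], 0], [[7, -12, 0], [0, 0, 0], 0], [[8, -14, 0], [0, 0, 0], 0]])

```text
time: 12.68
ee_pos: [0.4782, -0.1958, 0.1913]
tool_rot: [-0.252, 0.968, -0.001, -0.0]
ft_force: [0.2, -0.9, -1.2]
width: 0.0003
grip_force: 0.0
```

Run:
```python
from e import *
f=imaging.grab_frame("top"); keyrep(f); print(key(f,f["img"],(212,242,252,280)))
I=f["img"]; hsv=cv2.cvtColor(I,cv2.COLOR_RGB2HSV)
v,u=np.nonzero(((hsv[...,0]<6)|(hsv[...,0]>172))&(hsv[...,1]>150)&(hsv[...,2]>80)); s=(u>335)&(u<400)&(v>235)&(v<290)
if s.sum(): print("pad",s.sum(),ray(f,u[s].mean(),v[s].mean(),.072),f["depth"][int(v[s].mean()),int(u[s].mean())])
g=imaging.grab_frame("side")["img"]
save("fin.png",np.hstack([cv2.resize(I[190:290,225:400],(400,229),interpolation=cv2.INTER_CUBIC),cv2.resize(g[170:310,230:400],(278,229),interpolation=cv2.INTER_CUBIC)]))
```

```text
[[ 0.026 -3.     6.25   1.62 ]
 [ 0.028 -3.     6.25   1.62 ]
 [ 0.03  -3.5    6.25   1.37 ]
 [ 0.032 -3.5    6.5    1.5  ]
 [ 0.034 -3.5    6.5    1.5  ]]
key ('mean ang', np.float64(1.131), 'axis ang', np.float64(1.062))
(array([0.5479, 0.1435]), np.float64(0.0304), [np.float64(1.126), np.float64(1.137), np.float64(1.116)], 'axis', np.float64(0.968), 'lenstd', array([0.0028, 0.0048]))
pad 302 [ 0.48158978 -0.03387352  0.072     ] 0.92300373
```

View pics/fin.png

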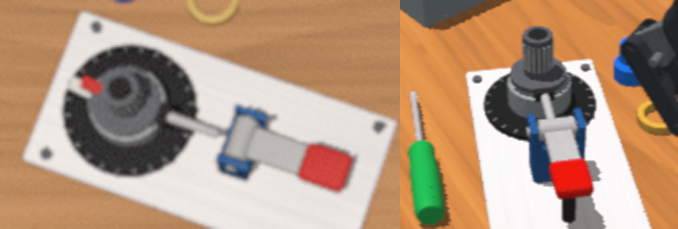

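The lever stays down with the pad at its down position (crop 327,165). The key at (92,85) is still on the white mark, and the neighbouring objects visible in the crop are where they were. Handing in.

```bash
python3 -c "
from plant import ticket; print(ticket.hand_in())"
```

```text
the job is handed in; nothing more can be done
None
```

I turned the plug onto the mark: the key measures about 1.13 rad against 1.11–1.13 for the mark. I then pressed the lever down, it stayed down on its own, and I handed the job in at about 13 s; no verdict came back.

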